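Load a backing bar under a lever-lifted hold-down flap

ROBOT

A 7-joint arm with a two-finger parallel gripper is mounted at the origin on a cart in front of the work surface, level with it; the furniture and walls round the work are solid. World frame = base frame: x ahead of the robot, y to its left, z up, the work surface at z = 0. Lengths are in mm, angles in rad, forces in N, time in s.
With the tool pointing down it reaches from about 400 to 875 mm from the base axis. Payload 19.3 kg.
Tool frame: the origin (TCP) lies at the very end of the fingers, on their centre line; the grasp point (between the pads) lies 19 mm behind it (grip_point_offset is the z of the grasp point in the tool frame, in mm); z points along the fingers, x is the direction in which the jaws open and shut, and the axes are right-handed (so a half turn about z gives the same grasp; the last joint's range is limited). The gripper opens to 85 mm and grips with 20 to 120 N. Pads are 22 mm wide; open, the fingers measure 114 mm over their backs; the gripper's body (76 mm by 85 mm) begins 54 mm behind the grasp point. The pads swing forward as they close: fully open they stand 13 mm farther back than shut.
Start: joints at [-1.171, 0.521, -0.036, 1.599, 0.021, 1.021, -0.113], TCP at [282.959, 557.269, 231.291] pointing down, gripper open.
Joint ranges: [-2.91, 2.91], [-0.3, 2.13], [-1.5, 1.42], [0.17, 2.43], [-1.26, 4.41], [0.16, 1.93], [-2.52, 2.52]. Speed limits (rad/s): [1.89, 1.89, 2.39, 2.39, 3.01, 3.01, 3.01].

INTERFACE

Orientations are given as a 3x3 rotation matrix whose columns are the frame's x, y, z axes.
In Python, from workcell import movep, movel, goto_joints, open_gripper, clamp, wait, inverse_kinematics, read_state, camera, PlanningError, finish_job, grip_point_offset gives the robot as it stands. Calls block until the motion is done:
- movep(position, orientation): joint-space move of the TCP to a pose.
- movel(position, frame=None, max_speed=150, guard=None): straight line of the TCP; frame=None keeps the orientation; max_speed is the mean speed in mm/s. With guard (N) it stops when the force on the tool has changed by that much, and returns True; else False.
- goto_joints(angles): joint-space move.
- open_gripper() and clamp(): open the fingers fully, or close them until they stop; the grip force is fixed at half the most.
- wait(seconds).
- inverse_kinematics(position, orientation): joint angles nearest the present ones, or None.
- read_state(): the state.
- camera(name): name is "side" or "top" or "wrist"; returns a dict with "image" (400x640x3 uint8, blue, green, red), "range_z" (400x640 float32, mm along the optical axis (not along the pixel's ray), 0 where there is no reading), "fx", "fy", "cx", "cy" (pixels), "cam_to_world" (4x4, takes a point from camera to world coordinates). Camera axes: x right, y up, looking along -z (the intrinsics and any distortion apply to the point x, -y, -z); pixel columns grow to the right and rows downward; lengths in mm; the calibration is good to about 2 mm. The wrist camera is an equidistant fisheye: a pixel r from the principal point sees the ray r / f radians off the axis. A picture is of the moment at which its call begins.
A pose or a line that the arm cannot do raises PlanningError and nothing moves.
- finish_job(): hands the job in, once; it reports no verdict.
The state is a dict: "time": time; "qpos": joint angles; "qvel": joint speeds; "joint_efforts": joint torques, N m; "eef_pos": TCP position; "tool_rot": TCP orientation; "ft_force": force on the tool from outside, world axes, zero at the start; "torque": the same for the moment, N m; "finger_gap": finger opening in mm.
Only numpy, scipy, OpenCV 4.12 (cv2) and the standard library are available. Lean on these libraries where they do the work, as an engineer would, in place of code of your own. Each camera call takes 0.05 s, during which the arm holds its last target.

TASK

Clamp the copper backing bar in the hold-down fixture using only the fingertips, grasping and lifting nothing: press the lever's long end down until the spring catch snaps over it and keeps the heavy flap up by itself, then push the bar straight along its channel until it is fully home against the end stop under the raised flap. Finally push the catch's tab away from you so that the lever comes free and the flap's foot comes down on the bar. Never raise or push the flap itself by hand, and leave the other tools and parts lying where they are.

Things in the scene. Friction and masses are not known exactly. Their poses are not given: they have to be found in the camera images.
- weld_fixture: Hold-down fixture fixed to the bench: dark steel plate 187 x 130 x 12 mm (own x -95..+92, y -65..+65 mm). Origin: table top, under its middle; x along lever and bar channel to the flap's hinge (away from the robot, up to 0.3 rad askew), y left, z up. Hinge blocks at x 71..91, 63 mm high. Flap over x 8..65, y -46..46, top at 75 mm, about 88 when raised. Lever at y -30, catch y -52, channel y +24.
- copper_bar: Loose copper bar, 10 x 90 x 10 mm, 80 g. Origin: centre of its underside; its own y is its long axis (within 1 degree) and lies along the fixture's x. It lies on the plate (12 mm above the table) in line with the channel, 36 to 52 mm short of home. Home, its origin is at fixture x +1, y +24 mm; its near end, at x -44, stays in the open over bare plate, so a fingertip can push there.
- bar_stop (a point): Middle of the end stop's face, which the bar's far end must touch (fixture x +46, y +24 mm, 17 mm above the table). Two rails 14 mm apart, 9 mm above the plate, run from x +13 to it, with a mouth flaring to about 25 mm at x -11; nearer the robot the plate is bare. The flap's foot presses the bar at x +14..+30.
- flap (a joint): Angle (rad) of the heavy steel flap (0.9 kg, 57 x 92 mm, damped hinge at the fixture's far side): 0 = down on its rest, its foot 6 mm above the plate, too low for the 10 mm bar; about 0.26 = held up by the latched lever, foot about 20 mm above the plate; about 0.07 = foot resting on the bar.
- lever (a joint): Angle (rad) of the lever (flat steel bar, clevis at fixture x -2, y -30, 46 mm above the table): 0 = at rest, long end toward the robot and raised 13 degrees, roller of the short end under the flap; grows as the pad is pressed. The catch snaps over at about 0.37; end stop 0.44. Latched it stands at about 0.36; with the flap down on the bar at about 0.1.
- lever_pad (a point): Middle of the top of the black rubber pad (28 x 28 mm) on the lever's long end, 99 mm from the pivot. At rest 75 mm above the table, at the end stop about 32 mm: a path of 42 mm, almost straight down. Pressing takes about 2 to 4 N. The laser's microscope head hangs over the rotary head, left of world y = +0.25 m: an arm that comes from the left should draw in to about 0.4 m from its base first.
- catch (a joint): Angle (rad) of the spring catch, an upright steel hook beside the lever, hinged at its foot (fixture x -62.5, y -52, 20 mm above the table): 0 = upright, where its spring keeps it (at the start and when hooked over the lever's side pin); grows as its top goes away from the robot (fixture +x). It lets the latched pin go at about 0.3; limit 0.5.
- catch_tab (a point): Middle of the ribbed face, toward the robot, of the catch's push tab: a plate 31 mm wide (along y) and 22 mm high, 75 mm above the table when upright, standing out to the right of the lever. Pushing it along the fixture's +x trips the catch: about 17 mm of travel (limit about 27 mm), about 1 N.
- brass_bar: Bystander: loose brass bar, 12 x 84 x 12 mm, on the table left of the fixture. Origin: centre of its underside.
- screwdriver: Bystander: red-handled screwdriver, 165 mm long, 23 mm high, at the front left. Origin: underside centre.
- hex_key: Bystander: small black hex key, 23 x 80 x 5 mm, behind the grey stone case. Origin: underside centre.
- parts_tin: Bystander: round tin, 53 mm across, 22 mm high, front right, before the grey stone case. Origin: underside centre.
- collet: Bystander: slotted steel collet standing upright, 26 mm across, 34 mm high, front right. Origin: underside centre.
- shim_roll: Bystander: roll of copper shim, 38 mm across, 25 mm high, behind the grey stone case. Origin: underside centre.
- solvent_bottle: Bystander: white squeeze bottle with red cap, 47 mm across, 118 mm high, behind the rotary head. Origin: underside centre.

How it is judged:
By the outcome, as a careful person would: the job done as asked, in the order asked, and still so for the second after the job is handed in, with the robot touching nothing.
It also fails if it takes over 54 s, if anything falls off the work surface, if the arm or the gripper's body presses on something with over 40 N, if the wrist force passes 120 N, or if a joint passes its speed limit or range.

## Working session

There is one attempt and no reset: what is moved stays moved. The work goes in short steps, each a Python script; the robot and the scene stay as the last script left them, time stands still between calls to the robot, and variables do not carry over. Pictures are saved under pics/ and viewed, and the job is handed in when it is done.

```bash
ls; mkdir -p pics; python3 - <<'E'
from workcell import *
import cv2,numpy as np
s=read_state();print(s['time'],s['eef_pos'],s['finger_gap'],grip_point_offset)
print(np.round(s['tool_rot'],3))
for n in("top","side"):
    c=camera(n);cv2.imwrite(f"pics/{n}0.png",c['image']);np.savez(f"{n}0.npz",**c)
    print(n,c['fx'],c['fy'],c['cx'],c['cy']);print(np.round(c['cam_to_world'],3));print([k for k in c])
E
```

```text
pics
0.0 [282.81092557 556.97654982 230.72796868] 84.87844812718141 -18.700000000000003
[[ 0.453  0.892 -0.   ]
 [ 0.892 -0.453 -0.001]
 [-0.001  0.    -1.   ]]
top 372.71997094963405 372.71997094963405 318.93264266411643 202.43003325389392
[[ 1.900000e-02  9.850000e-01 -1.700000e-01  4.118010e+02]
 [-1.000000e+00  1.600000e-02 -1.700000e-02  3.767500e+01]
 [-1.400000e-02  1.700000e-01  9.850000e-01  1.078763e+03]
 [ 0.000000e+00  0.000000e+00  0.000000e+00  1.000000e+00]]
['image', 'range_z', 'fx', 'fy', 'cx', 'cy', 'cam_to_world']
side 391.8425402988989 391.8425402988989 320.0808192425869 199.85676190621956
[[ 9.96000e-01 -6.70000e-02  6.30000e-02  6.25694e+02]
 [ 9.00000e-02  5.68000e-01 -8.18000e-01 -7.02420e+02]
 [ 1.90000e-02  8.21000e-01  5.71000e-01  6.18905e+02]
 [ 0.00000e+00  0.00000e+00  0.00000e+00  1.00000e+00]]
['image', 'range_z', 'fx', 'fy', 'cx', 'cy', 'cam_to_world']
```

View pics/top0.png

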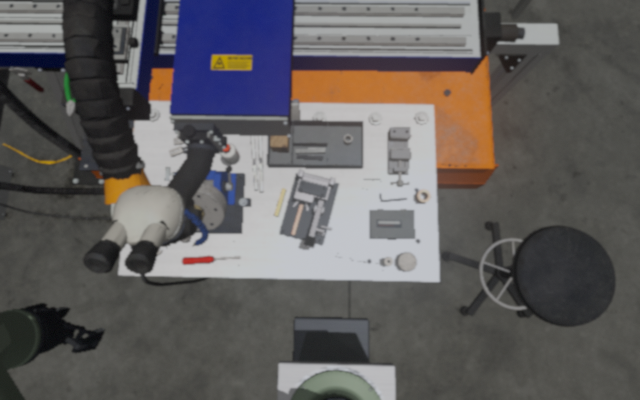

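View pics/side0.png

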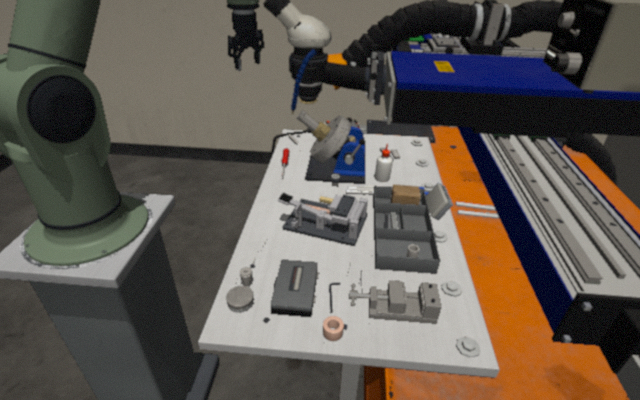

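```bash
python3 - <<'E'
import cv2
a=cv2.imread('pics/top0.png')[155:260,260:360];cv2.imwrite('pics/top0c.png',cv2.resize(a,None,fx=5.6,fy=5.6,interpolation=cv2.INTER_CUBIC))
a=cv2.imread('pics/side0.png')[180:255,270:380];cv2.imwrite('pics/side0c.png',cv2.resize(a,None,fx=7,fy=7,interpolation=cv2.INTER_CUBIC))
E
```

```text
(no output)
```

View pics/top0c.png

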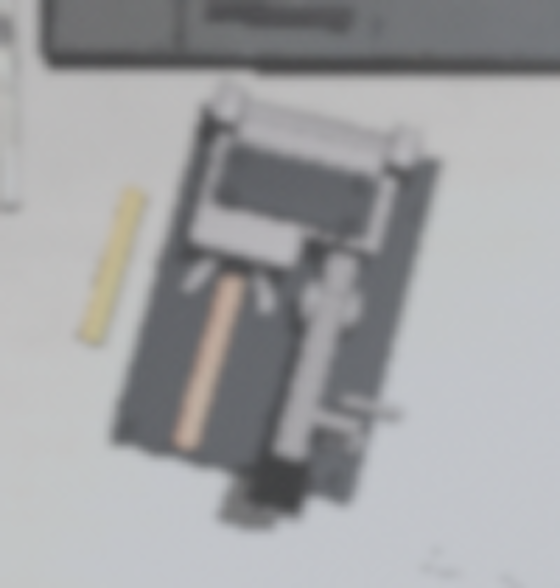

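View pics/side0c.png

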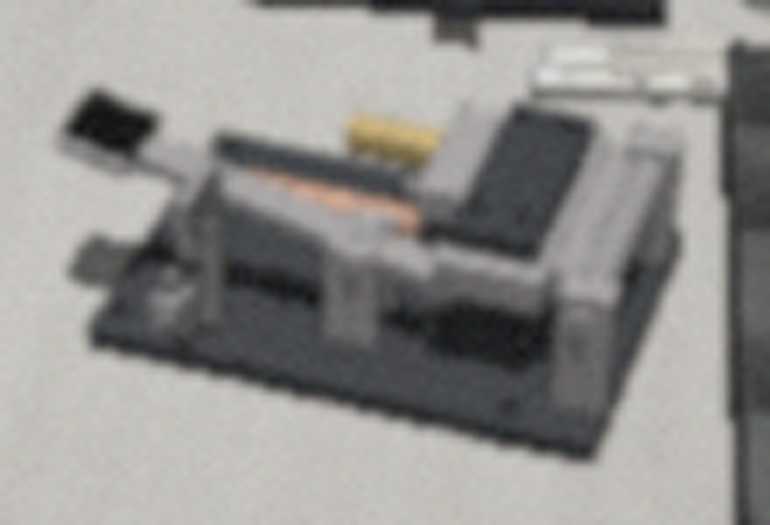

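```bash
cat >h.py <<'E'
import numpy as np,cv2
from workcell import *
def ray(c,u,v):
    d=np.array([(u-c['cx'])/c['fx'],-(v-c['cy'])/c['fy'],-1.]);T=c['cam_to_world'];return T[:3,3],T[:3,:3]@d
def wray(c,u,v):
    x,y=u-c['cx'],v-c['cy'];r=np.hypot(x,y);t=r/c['fx'];k=np.sin(t)/max(r,1e-9)
    d=np.array([x*k,-y*k,-np.cos(t)]);T=c['cam_to_world'];return T[:3,3],T[:3,:3]@d
def onz(od,z):
    o,d=od;return o+d*(z-o[2])/d[2]
def wproj(c,p):
    T=c['cam_to_world'];q=T[:3,:3].T@(np.array(p)-T[:3,3]);x,y,z=q[0],-q[1],-q[2]
    r=np.hypot(x,y);t=np.arctan2(r,z)*c['fx'];return np.array([c['cx']+t*x/r,c['cy']+t*y/r])
E
python3 - <<'E'
from h import *
c=dict(np.load('top0.npz'))
f=lambda x,y:(260+(x+.5)/5.6-.5,155+(y+.5)/5.6-.5)
for n,p,z in[('FL',(203,100),12),('FR',(440,158),12),('NL',(116,440),12),('NR',(348,502),12),('barN',(187,440),22),('barF',(233,278),22),('pad',(277,484),75)]:
    print(n,onz(ray(c,*f(*p)),z).round(1))
E
```

```text
FL [684.2 126.   12. ]
FR [654.9   1.   12. ]
NL [504.4 165.3  12. ]
NR [474.9  46.   12. ]
barN [504.2 128.1  22. ]
barF [587.8 107.   22. ]
pad [479.2  79.7  75. ]
```

```bash
cat >>h.py <<'E'
YAW=-0.215; ORG=np.array([581.,84.3])
def fw(x,y,z,yaw=YAW,org=ORG):
    c,s=np.cos(yaw),np.sin(yaw);return np.array([org[0]+c*x-s*y,org[1]+s*x+c*y,z])
def R(yaw=YAW,k=0):
    # tool x along fixture y (k=0)
    a=yaw+np.pi/2+k;x=np.array([np.cos(a),np.sin(a),0]);z=np.array([0,0,-1.]);return np.column_stack([x,np.cross(z,x),z])
E
python3 - <<'E'
from h import *
for k in(0,np.pi):
    for p in (fw(-98,-30,34),fw(-60,24,16),fw(-80,-65,70),fw(-60,-10,300)):
        q=inverse_kinematics(p,R(k=k));print(k,p.round(),None if q is None else np.round(q,2))
clamp()
print(read_state()['time'],read_state()['finger_gap'])
e=read_state()['eef_pos']
movel([190,375,260],max_speed=300)
s=read_state();print(s['time'],s['eef_pos'],s['qpos'])
E
```

```text
0 [479.  76.  34.] [-0.28  0.63 -0.    2.1   0.01  0.41  1.07]
0 [528. 121.  16.] [-0.31  0.72 -0.03  1.96  0.04  0.47  0.98]
0 [489.  38.  70.] [-0.21  0.57  0.02  2.07 -0.02  0.5   1.18]
0 [520.  87. 300.] [-0.41  0.3   0.17  1.78 -0.06  1.07  1.13]
3.141592653589793 [479.  76.  34.] [-0.56  0.68  0.38  2.11 -0.57  0.45 -1.52]
3.141592653589793 [528. 121.  16.] [-0.64  0.78  0.43  1.97 -0.62  0.52 -1.55]
3.141592653589793 [489.  38.  70.] [-0.54  0.63  0.47  2.09 -0.54  0.54 -1.46]
3.141592653589793 [520.  87. 300.] [-0.85  0.37  0.76  1.8  -0.29  1.09 -1.77]
0.8667 0.13620177238724304
1.7083 [190.26096348 375.67500066 260.26850434] [-1.18674261  0.15740744 -0.06327817  2.06481774  0.01252666  0.91859863
 -0.15581143]
```

```bash
python3 - <<'E'
from h import *
movep([425,60,260],R())
s=read_state();print(s['time'],s['eef_pos'],s['ft_force'])
c=camera('wrist');np.savez('w1.npz',**c);cv2.imwrite('pics/w1.png',c['image']);print(c['fx'],c['cx'],c['cy'],c['cam_to_world'].round(2))
E
```

```text
3.1667 [425.04402108  60.89350037 259.82586035] [-0.71576793  0.88720457 -0.36416762]
309.70691628693146 321.90638538097727 200.07741466649148 [[ 2.1000e-01 -9.4000e-01 -2.6000e-01  3.5742e+02]
 [ 9.8000e-01  2.0000e-01  6.0000e-02  7.5490e+01]
 [ 0.0000e+00 -2.7000e-01  9.6000e-01  4.0273e+02]
 [ 0.0000e+00  0.0000e+00  0.0000e+00  1.0000e+00]]
```

View pics/w1.png

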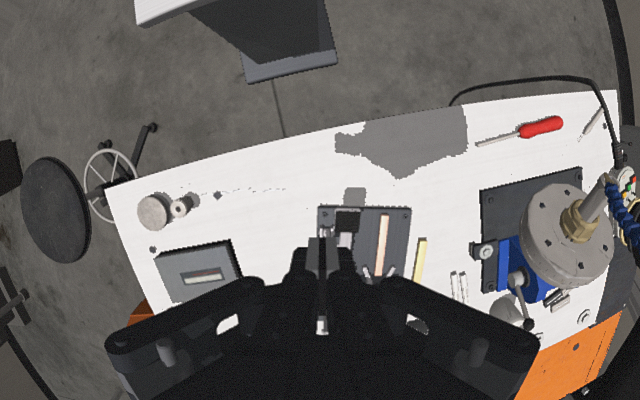

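```bash
python3 - <<'E'
from h import *
movel([440,-40,250],max_speed=250)
s=read_state();print(s['time'],s['eef_pos'],s['ft_force'])
c=camera('wrist');np.savez('w2.npz',**c);cv2.imwrite('pics/w2.png',c['image'])
a=c['image'][170:310,290:460];cv2.imwrite('pics/w2c.png',cv2.resize(a,None,fx=4,fy=4,interpolation=cv2.INTER_CUBIC))
E
```

```text
3.775 [440.01930038 -39.77199027 249.90556458] [0.55654641 0.98064782 1.01372253]
```

View pics/w2.png

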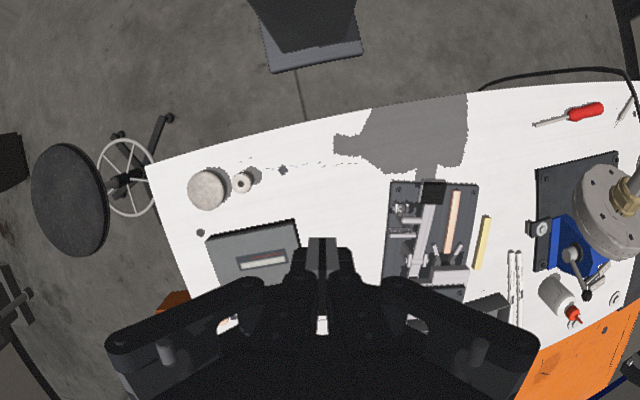

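View pics/w2c.png

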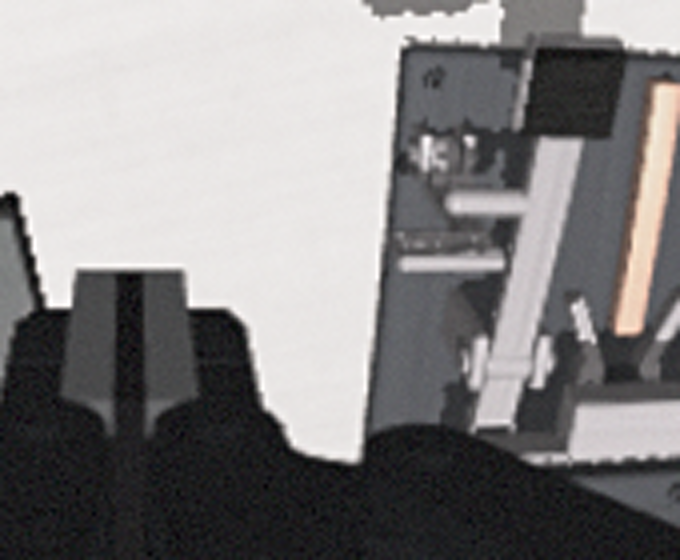

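```bash
python3 - <<'E'
from h import *
c=dict(np.load('w2.npz'));im=c['image'].astype(int)
f=lambda x,y:(290+(x+.5)/4-.5,170+(y+.5)/4-.5)
inv=lambda p:((lambda d:np.array([np.cos(YAW)*d[0]+np.sin(YAW)*d[1],-np.sin(YAW)*d[0]+np.cos(YAW)*d[1]]))(np.array(p[:2])-ORG)).round(1)
def rect(m,z,name):
    n,l,st,_=cv2.connectedComponentsWithStats(m.astype(np.uint8))
    i=1+np.argmax(st[1:,4]);v,u=np.where(l==i)
    P=np.array([onz(wray(c,a,b),z)[:2] for a,b in zip(u,v)]).astype(np.float32)
    r=cv2.minAreaRect(P);print(name,len(u),r,'mean',P.mean(0),'fix',inv(r[0]));print(cv2.boxPoints(r).round(1).tolist())
sub=np.zeros(im.shape[:2],bool);sub[175:260,420:478]=1
b,g,r=im[...,0],im[...,1],im[...,2]
rect(sub&(r-b>45),22,'bar')
sub=np.zeros(im.shape[:2],bool);sub[176:210,415:450]=1
rect(sub&(im.max(2)<45),75,'pad')
for n,p,z in[('NRcorner',(403,46),12),('R edge',(366,455),12),('tabtopL',(400,263),86),('tabtopR',(503,263),86),('tab face botL',(398,240),64),('pinL',(447,203),60),('pivot L',(470,365),46),('pivot R',(548,365),46)]:
    w=onz(wray(c,*f(*p)),z);print(n,w.round(1),inv(w))
w=onz(wray(c,477.5,184),12);print('NL',w.round(1),inv(w))
# depth at tab
for p in[(450,263),(450,240),(420,250),(480,250),(570,90),(666,100)]:
    u,v=f(*p);print(p,c['range_z'][int(round(v)),int(round(u))])
E
```

```text
bar 229 ((542.216552734375, 118.02112579345703), (10.623321533203125, 89.5607681274414), 75.51908874511719) mean [552.2908   116.439476] fix [-45.1  24.7]
[[497.5, 124.0999984741211], [584.2000122070312, 101.69999694824219], [586.9000244140625, 112.0], [500.20001220703125, 134.39999389648438]]
pad 338 ((477.1109924316406, 78.41259765625), (26.70516014099121, 26.3483829498291), 71.20642852783203) mean [476.2253   78.09296] fix [-100.2  -27.9]
[[460.29998779296875, 70.0], [485.29998779296875, 61.5], [493.8999938964844, 86.80000305175781], [468.8999938964844, 95.30000305175781]]
NRcorner [470.1  43.4  12. ] [-99.6 -63.6]
R edge [615.5   9.2  12. ] [ 49.7 -66. ]
tabtopL [510.4  20.2  86. ] [-55.3 -77.7]
tabtopR [517.3  49.   86. ] [-54.7 -48.1]
tab face botL [513.   23.9  64. ] [-53.5 -73.5]
pinL [506.6  40.6  60. ] [-63.3 -58.6]
pivot L [569.1  44.1  46. ] [ -3.1 -41.9]
pivot R [576.   70.2  46. ] [ -1.9 -14.9]
NL [499.3 166.7  12. ] [-97.4  63. ]
(450, 263) 328.7084
(450, 240) 334.71512
(420, 250) 332.10867
(480, 250) 335.263
(570, 90) 326.60754
(666, 100) 383.56357
```

```bash
python3 - <<'E'
from h import *
for nm,bx in(('w2',(175,260,420,478)),('w1',(205,285,365,400))):
    c=dict(np.load(nm+'.npz'));im=c['image'].astype(int);g=im.mean(2)
    b,r=im[...,0],im[...,2]
    m=np.zeros(g.shape,bool);m[bx[0]:bx[1],bx[2]:bx[3]]=1
    n,l,st,_=cv2.connectedComponentsWithStats((m&(r-b>45)).astype(np.uint8));v,u=np.where(l==1+np.argmax(st[1:,4]))
    P=np.array([onz(wray(c,a,e),22)[:2] for a,e in zip(u,v)],np.float32)
    vx,vy,x0,y0=cv2.fitLine(P,cv2.DIST_L2,0,.01,.01).ravel();print(nm,'bar yaw',np.arctan2(vy,vx),(x0,y0))
    def edge(rows,lo,hi,dirn,axis):
        Q=[]
        for k in rows:
            line=g[k,lo:hi] if axis==0 else g[lo:hi,k]
            if dirn<0: idx=np.where((line[:-1]>=140)&(line[1:]<140))[0]
            else: idx=np.where((line[:-1]<140)&(line[1:]>=140))[0]
            if len(idx)==0: continue
            i=idx[0] if dirn<0 else idx[-1];t=(line[i]-140)/(line[i]-line[i+1])+i+lo
            Q.append(onz(wray(c,*((t,k) if axis==0 else (k,t))),12)[:2])
        Q=np.array(Q,np.float32);vx,vy,x,y=cv2.fitLine(Q,cv2.DIST_HUBER,0,.01,.01).ravel()
        res=np.abs((Q-[x,y])@[-vy,vx]);print('  edge',len(Q),'ang',np.arctan2(vy,vx),(x,y),'res',res.mean(),res.max());return
    if nm=='w2':
        edge(range(185,275),375,400,-1,0)   # right edge
        edge(range(188,230),465,484,1,0)    # left edge
        edge(list(range(450,476)),172,192,-1,1) # near edge
    else:
        edge(range(212,270),400,418,1,0)
        edge(list(range(368,408)),195,215,-1,1)
E
```

```text
w2 bar yaw -0.2984357 (np.float32(552.29083), np.float32(116.43948))
  edge 90 ang -0.24080703 (np.float32(532.13257), np.float32(27.390177)) res 0.15282738 0.4195509
  edge 42 ang -0.24163076 (np.float32(523.06616), np.float32(163.37224)) res 1.8464105 18.145313
  edge 26 ang 1.3325039 (np.float32(492.38632), np.float32(141.10345)) res 0.41855663 1.0303003
w1 bar yaw -0.34089202 (np.float32(565.39905), np.float32(113.229965))
  edge 58 ang 0.008847135 (np.float32(546.2609), np.float32(162.95825)) res 3.9840136 10.655748
  edge 40 ang 1.3462636 (np.float32(490.18228), np.float32(137.18268)) res 0.36243486 1.1278688
```

```bash
sed -i 's/^YAW=.*/YAW=-0.240; ORG=np.array([579.3,83.0])/' h.py; python3 - <<'E'
from h import *
P=fw(-99,-30,110)
movel(P,R(),max_speed=200)
s=read_state();print(s['time'],s['eef_pos'],s['ft_force'])
movel(fw(-99,-30,84),max_speed=100)
s=read_state();print(s['ft_force'])
for z,sp in((60,70),(35,60)):
    g=movel(fw(-99,-30,z),max_speed=sp,guard=12);s=read_state();print(g,s['time'],s['eef_pos'],s['ft_force'])
wait(.2);s=read_state();print(s['eef_pos'],s['ft_force'])
movel(fw(-99,-30,60),max_speed=80)
s=read_state();print(s['time'],s['ft_force'])
c=camera('wrist');np.savez('w3.npz',**c);cv2.imwrite('pics/w3.png',c['image'])
c=camera('side');cv2.imwrite('pics/s3c.png',cv2.resize(c['image'][170:255,260:380],None,fx=6,fy=6,interpolation=cv2.INTER_CUBIC))
E
```

```text
4.9083 [476.15919261  76.83978556 110.6784947 ] [-0.05107513 -0.58481137 -0.60127728]
[-0.14976823 -0.54504747  0.24377374]
False 5.8083 [475.80369518  77.25905435  59.71999382] [-1.32099205  0.74388439  1.08858487]
False 6.375 [475.94509391  77.32389023  35.04853615] [0.17609799 0.59744779 0.56317854]
[475.9391008   77.39351228  35.2165138 ] [-0.51692956 -0.86531051  1.34255476]
7.0333 [-0.80484371  0.41666781  0.65933503]
```

View pics/w3.png

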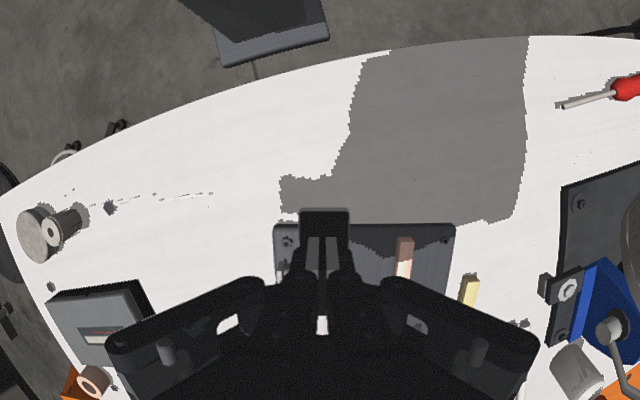

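View pics/s3c.png

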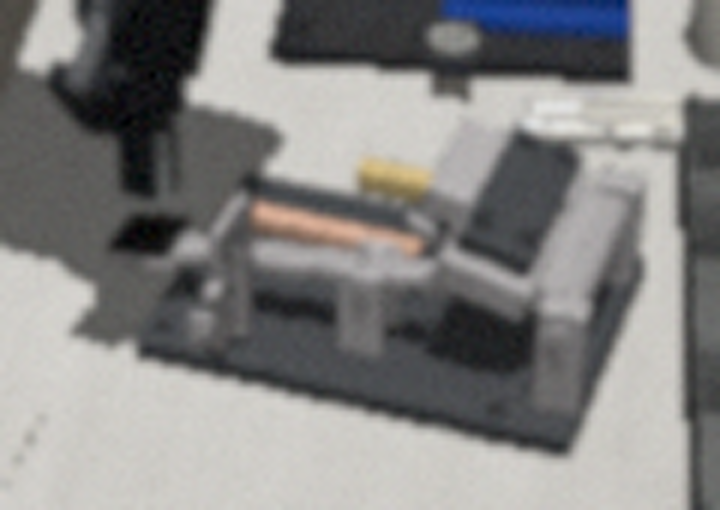

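```bash
cat >>h.py <<'E'
def inv(p):
    d=np.array(p[:2])-ORG;c,s=np.cos(YAW),np.sin(YAW);return np.array([c*d[0]+s*d[1],-s*d[0]+c*d[1]]).round(1)
E
python3 - <<'E'
from h import *
movel(fw(-120,24.5,60),max_speed=150)
movel(fw(-120,24.5,16.5),max_speed=100)
s=read_state();print(s['time'],inv(s['eef_pos']),s['eef_pos'],s['ft_force'])
movel(fw(-85,24.5,16.5),max_speed=60,guard=6)
s=read_state();print(s['time'],inv(s['eef_pos']),s['ft_force'])
c=camera('side');cv2.imwrite('pics/s4c.png',cv2.resize(c['image'][170:255,260:380],None,fx=6,fy=6,interpolation=cv2.INTER_CUBIC))
c=camera('top');cv2.imwrite('pics/t4c.png',cv2.resize(c['image'][155:260,260:360],None,fx=5.6,fy=5.6,interpolation=cv2.INTER_CUBIC))
E
```

```text
8.2583 [-119.7   24. ] [468.70026924 134.80913935  16.62655222] [-0.13586627  0.24631913  0.07282375]
8.9917 [-85.3  24.4] [0.44850316 0.31060044 0.04338936]
```

View pics/s4c.png

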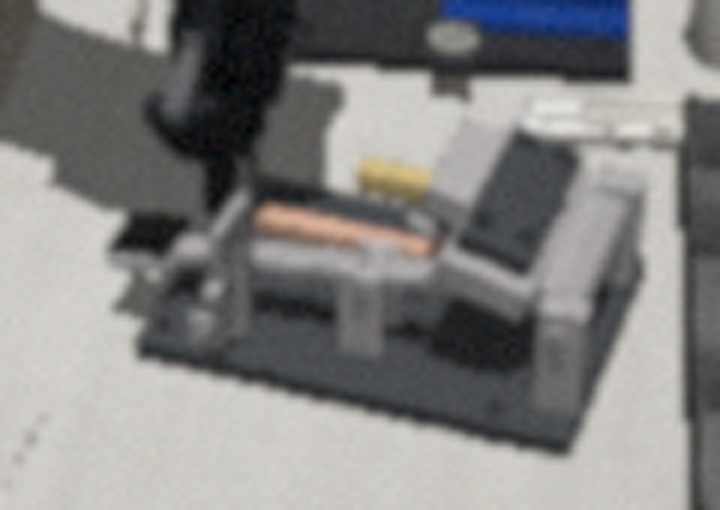

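View pics/t4c.png

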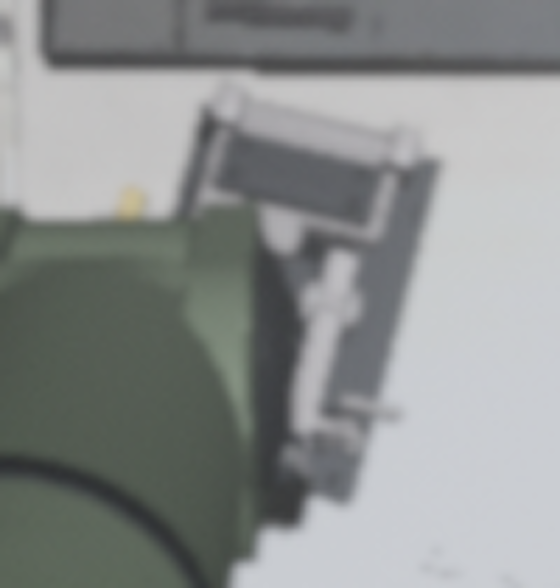

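```bash
python3 - <<'E'
from h import *
g=movel(fw(-64,24.3,16.5),max_speed=50,guard=6)
s=read_state();print(g,s['time'],inv(s['eef_pos']),s['ft_force'])
if not g:
    g=movel(fw(-46,24.3,16.5),max_speed=25,guard=6)
    s=read_state();print(g,s['time'],inv(s['eef_pos']),s['ft_force'])
    wait(.2);s=read_state();print(inv(s['eef_pos']),s['ft_force'])
c=camera('side');cv2.imwrite('pics/s5c.png',cv2.resize(c['image'][170:255,260:380],None,fx=6,fy=6,interpolation=cv2.INTER_CUBIC))
c=camera('wrist');np.savez('w5.npz',**c);cv2.imwrite('pics/w5.png',c['image'])
E
```

```text
False 9.6583 [-64.   24.2] [-0.15287072  0.27875637 -0.16763809]
True 10.15 [-54.3  24.1] [-1.46997147  0.71526784  0.34356376]
[-54.3  24.1] [-1.86046669  0.922298    0.15414139]
```

View pics/s5c.png

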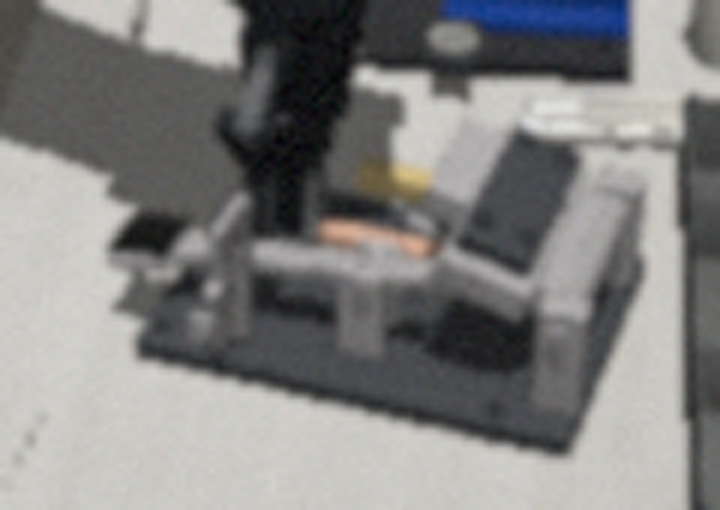

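View pics/w5.png

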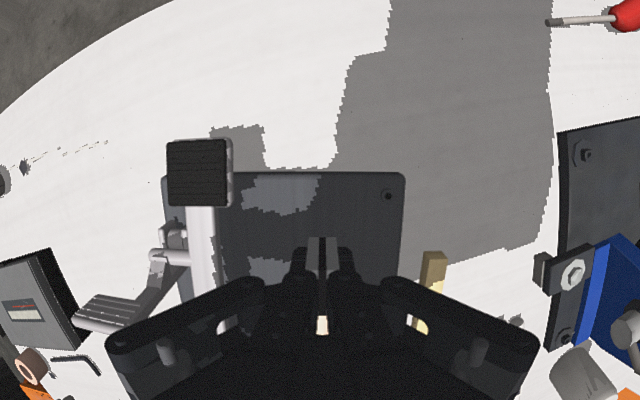

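```bash
python3 - <<'E'
from h import *
g=movel(fw(-51,24.3,16.5),max_speed=15,guard=12)
s=read_state();print(g,s['time'],inv(s['eef_pos']),s['ft_force'])
movel(fw(-70,24.3,16.5),max_speed=80)
movel(fw(-100,10,110),max_speed=150)
movel(fw(-135,-20,150),max_speed=150)
s=read_state();print(s['time'],inv(s['eef_pos']))
c=camera('wrist');np.savez('w6.npz',**c);cv2.imwrite('pics/w6.png',c['image'])
E
```

```text
True 10.6833 [-54.4  24. ] [-0.67174675  1.15007863  1.09791875]
12.3917 [-134.6  -19.5]
```

View pics/w6.png

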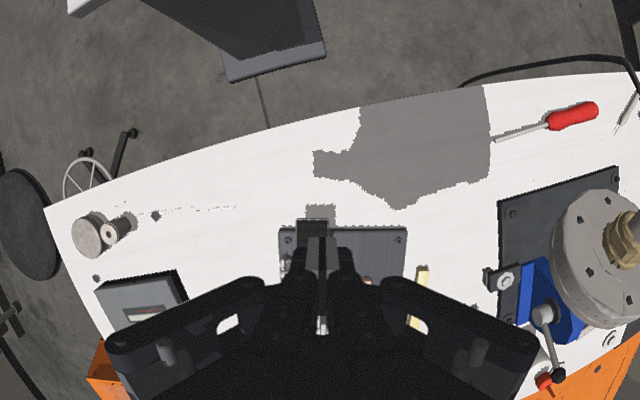

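```bash
python3 - <<'E'
from h import *
c=dict(np.load('w6.npz'));print('bar end',inv(onz(wray(c,369.5,275.5),22)))
movel(fw(-110,-68,150),max_speed=150)
s=read_state();print(s['time'],inv(s['eef_pos']))
c=camera('wrist');np.savez('w7.npz',**c);cv2.imwrite('pics/w7.png',c['image'])
c=camera('side');cv2.imwrite('pics/s7c.png',cv2.resize(c['image'][170:255,260:380],None,fx=6,fy=6,interpolation=cv2.INTER_CUBIC))
E
```

```text
bar end [-51.2  28.1]
12.95 [-109.9  -67.9]
```

View pics/w7.png

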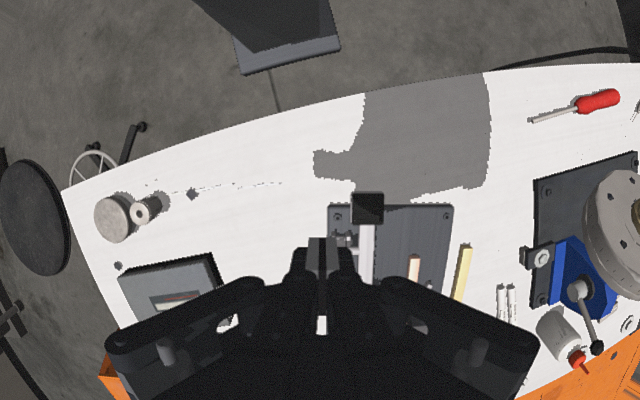

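View pics/s7c.png

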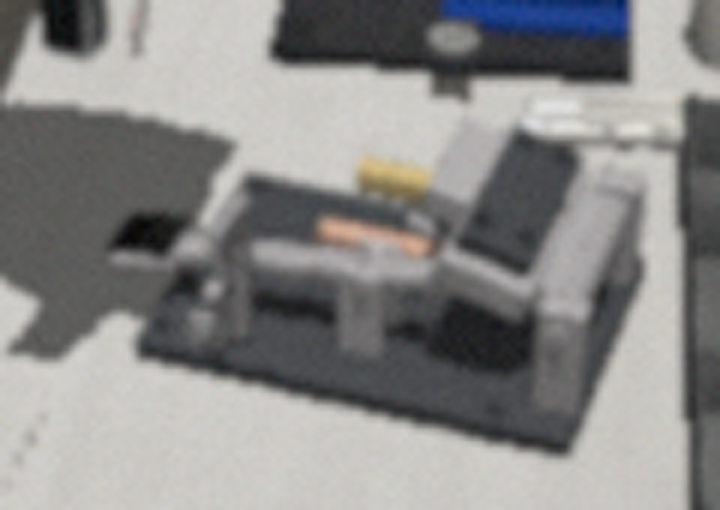

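```bash
python3 - <<'E'
from h import *
c=dict(np.load('w7.npz'));im=c['image'].astype(int)
cv2.imwrite('pics/w7c.png',cv2.resize(c['image'][195:295,320:460],None,fx=5,fy=5,interpolation=cv2.INTER_CUBIC))
m=np.zeros(im.shape[:2],bool);m[240:300,402:430]=1;m&=(im[...,2]-im[...,0]>30)
v,u=np.where(m);v0=v.min();uu=u[v<=v0+1].mean();print(v0,uu)
for z in(22,12):print(inv(onz(wray(c,uu,v0-.5),z)))
print('NL',inv(onz(wray(c,453,205),12)),inv(onz(wray(c,453,205),0)))
print('pad',inv(onz(wray(c,367.5,208),39)))
E
```

```text
257 414.09090909090907
[-46.7  23.7]
[-41.8  27.1]
NL [-97.1  63.5] [-93.6  69.1]
pad [-102.3  -28.8]
```

View pics/w7c.png

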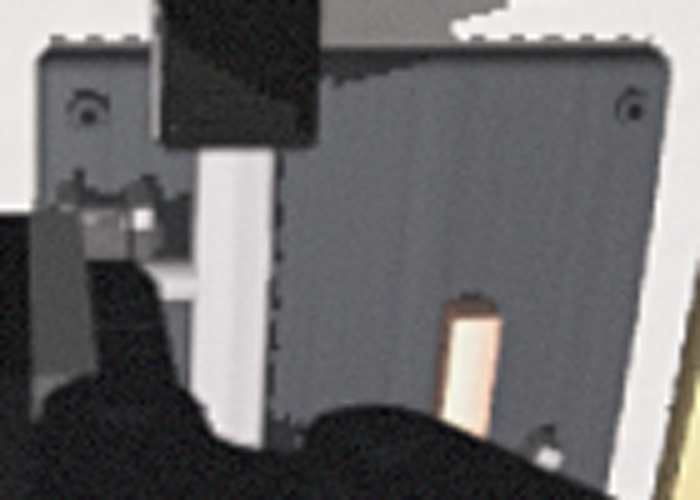

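```bash
python3 - <<'E'
from h import *
movel(fw(-92,-68,72),max_speed=150)
s=read_state();print(s['time'],inv(s['eef_pos']),s['ft_force'])
g=movel(fw(-66,-68,72),max_speed=60,guard=8)
s=read_state();print(g,s['time'],inv(s['eef_pos']),s['ft_force'])
c=camera('side');cv2.imwrite('pics/s8c.png',cv2.resize(c['image'][170:255,260:380],None,fx=6,fy=6,interpolation=cv2.INTER_CUBIC))
E
```

```text
13.7333 [-92.  -67.9] [ 0.65404096 -0.88115846  0.38871756]
False 14.3167 [-66.1 -68.1] [ 0.09800206 -0.17517803 -0.42929489]
```

View pics/s8c.png

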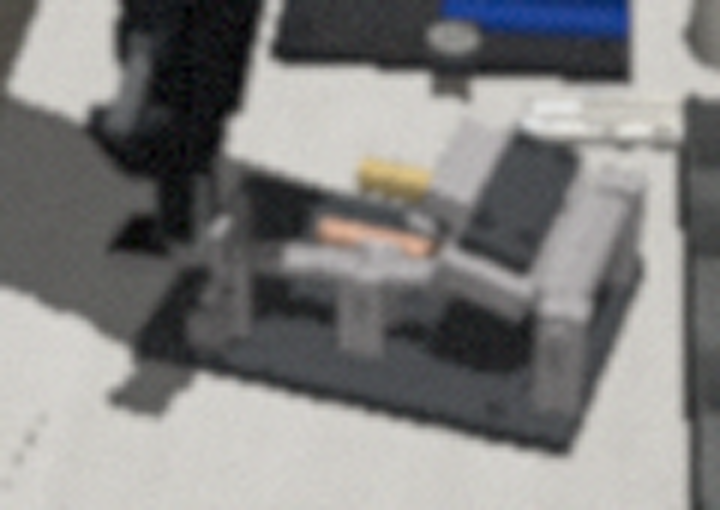

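Fingertips stand right behind the tab; the lever is still latched. Push now.

```bash
python3 - <<'E'
from h import *
g=movel(fw(-43,-68,72),max_speed=50,guard=10)
s=read_state();print(g,s['time'],inv(s['eef_pos']),s['ft_force'])
wait(.3)
c=camera('side');cv2.imwrite('pics/s9c.png',cv2.resize(c['image'][170:255,260:380],None,fx=6,fy=6,interpolation=cv2.INTER_CUBIC))
E
```

```text
False 14.975 [-43.1 -68.1] [ 0.26955309 -0.36549315 -0.48897005]
```

View pics/s9c.png

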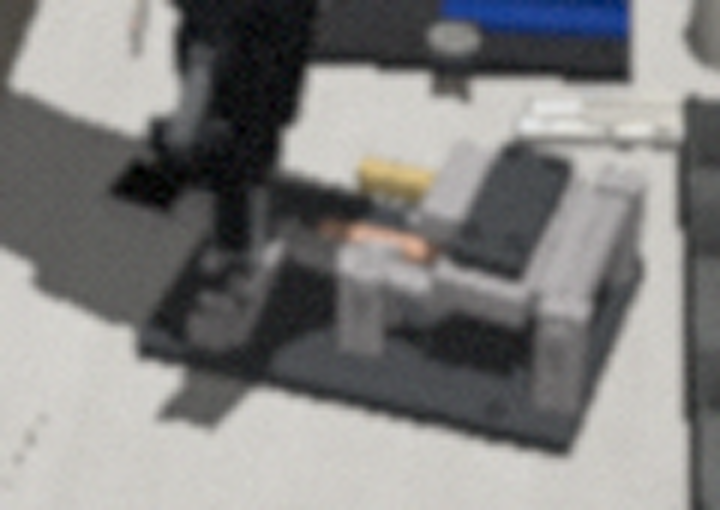

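```bash
python3 - <<'E'
from h import *
movel(fw(-95,-70,72),max_speed=100)
movel(fw(-120,-100,220),max_speed=200)
wait(.3)
s=read_state();print(s['time'],inv(s['eef_pos']),s['ft_force'])
c=camera('side');cv2.imwrite('pics/s10c.png',cv2.resize(c['image'][170:255,260:380],None,fx=6,fy=6,interpolation=cv2.INTER_CUBIC))
c=camera('wrist');np.savez('w10.npz',**c);cv2.imwrite('pics/w10.png',c['image'])
E
```

```text
17.2083 [-120.1 -100.1] [-0.58065065  0.00134484 -0.68255058]
```

View pics/s10c.png

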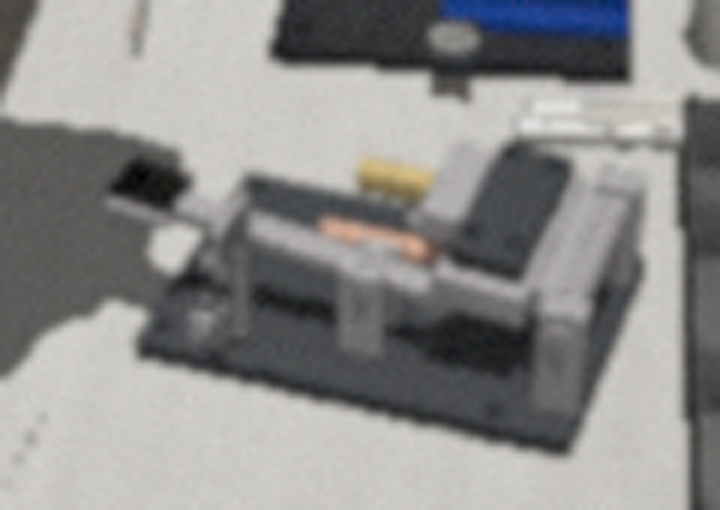

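View pics/w10.png

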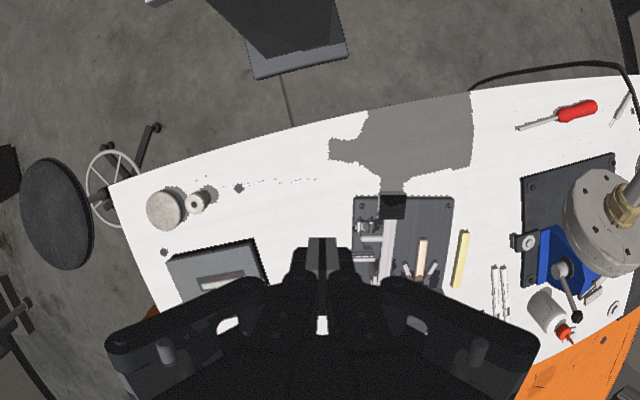

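```bash
python3 - <<'E'
from h import *
c=dict(np.load('w10.npz'));im=c['image'].astype(int)
def p3(u,v):
    o,d=wray(c,u,v);f=-(c['cam_to_world'][:3,:3].T@d)[2];return o+d*np.median(c['range_z'][v-1:v+2,u-1:u+2])/f
for n,u,v in(('pad',392,205),('plate',437,225),('bar',422,255)):
    p=p3(u,v);print(n,inv(p),p[2].round(1))
m=np.zeros(im.shape[:2],bool);m[230:285,412:432]=1;m&=(im[...,2]-im[...,0]>30)
v,u=np.where(m);v0=v.min();uu=u[v<=v0+1].mean();print(v0,uu,inv(onz(wray(c,uu,v0+1),22)))
E
```

```text
pad [-102.8  -29.2] 66.2
plate [-60.8  45. ] 11.7
bar [-24.9  25.3] 22.8
240 422.7647058823529 [-43.7  24.3]
```

```bash
python3 -c "
from workcell import *
finish_job()"
```

```text
the job is handed in; nothing more can be done
```

The bar is clamped and the job is handed in, after about 17 s of the 54 s on the robot's clock. I used only the closed fingertips, grasped and lifted nothing, and never touched the flap.

1. **Lever:** I pressed the pad down to 35 mm above the table. After I withdrew, the camera showed the lever latched and the flap standing up by itself.
2. **Bar:** I pushed it along the channel until it stopped firmly. A second, firmer push moved it no further.
3. **Catch:** I pushed the tab about 23 mm away from the robot's side. The lever came free and the flap dropped onto the bar, and I backed the arm clear.

**Last checks:**
- **Bar position:** its near end measures at fixture x −43.7, y +24.3 mm, against −44, +24 for home.
- **Lever angle:** the pad is 66 mm above the table, which puts the lever at about 0.09 rad. The expected value with the foot resting on the bar is 0.1.
- **Catch:** it is upright again.
- **Bystanders:** the ones visible in the last views look unmoved by eye. I did not measure them, and the hex key and shim roll were out of sight in those final pictures.

Two rougher camera estimates of the bar's near end, taken before the release, disagreed at x −51 and −47 mm. I set them aside: the first was partly hidden by the gripper, and the second included the bar's end face. The firm stop and the last image both agree with home.

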